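Set a thin blank over the end of the bench hook for sawing

TASK

Get the thin maple blank ready to be sawn: with the fingertips push it back snug and square against the bench hook's fence and along the fence to the right, until the pencil line stands about 5 mm out past the right-hand edge of the bench hook's board, so that the waste strip overhangs. Only push it: it stays flat on the board and is never lifted, and all the other things stay where they are. Take the hand away when it is set.

Things in the scene. Friction and masses are not known exactly. Their poses are not given: they have to be found in the camera images.
- blank: thin maple blank: a loose flat pale wooden plate, 96 mm (x) by 150 mm (y) by 6 mm thick, about 60 g, lying on the bench hook's board. Origin: centre of its underside; x points roughly to the fence, -y to the marked end (robot's right), z up. Long edges at x -48 and +48 mm, ends at y -75 (hatched waste end) and +75 mm (plain left end)
- line (a point): middle of the dark pencil line that runs straight across the blank's top face, 25 mm in from its right-hand end (blank x 0, y -50, z 6 mm). The strip from the line to that end, hatched in pencil, is the waste. Axes as the blank's
- hook: bench hook, fixed on the plank: a wooden board 200 mm (x) by 300 mm (y), 18 mm thick. Origin: centre of the board's underside; x points from its front edge (x -100 mm) to the fence, y left, z up (board's top z 18 mm), ends at y -150 and +150 mm. Yawed up to 0.17 rad. A cleat below its front edge hooks over the plank's front edge
- saw_edge (a point): point on the top edge of the bench hook board's right-hand end, where the saw runs down (hook x 22, y -150, z 18 mm). Axes as the bench hook's; past it (-y) is free air, the plank's top 18 mm below
- fence (a point): middle of the foot of the fence's front face (hook x 70, y 0, z 18 mm), axes as the bench hook's. The fence is a wooden bar along the whole far side of the board, 30 mm deep, 300 mm long, standing 24 mm above the board; its front face looks to -x
- plank: the thick dark plank, fixed, 240 mm (x) by 840 mm (y), 36 mm thick, lying on the bench under the bench hook; origin at the centre of its underside, z up
- finger_plane: a finger plane: tiny brass plane, 22 x 46 mm sole, 35 mm high, standing on the front left part of the bench hook's board; to be left where it is. Origin on its underside
- block_plane: a steel block plane, 150 x 48 mm, 50 mm high, standing on the right-hand part of the plank; to be left where it is. Origin on its underside
- try_square: a try square, 105 mm wooden stock with a 130 mm steel blade, lying on the left-hand part of the plank; to be left where it is. Origin on its underside
- saw: a gent's saw lying flat on the bench in front of the plank, right: 200 mm steel blade with brass back, turned wooden handle, about 320 mm overall, 30 mm high; to be left where it is. Origin on its underside
- glue_jar: a glue jar, 62 mm across, 85 mm high, at the left-hand end of the plank; to be left where it is. Origin on its underside
- pencil: a carpenter's pencil, 7 mm thick, 170 mm long, lying on the plank behind the bench hook's fence; to be left where it is. Origin on its underside
Mind the look-alikes: they are no part of the job. Of the things like the blank, leave any that is pink, turquoise or yellow; of the rest the larger one is meant.

How it is judged:
At the end, for the whole second after the job is handed in: The blank lies flat and still on the board, against the fence (its centre within 3 mm of where it is when it touches, square to the fence within 0.04 rad), with its pencil line out past the board's right-hand edge by more than 0 and less than 10 mm (y of line in the frame of saw_edge between -0.01 and 0 m and x of blank in the frame of hook above 0.019 m and angle between the x axis of blank and the x axis of hook, either way round below 0.04 rad and angle between blank's own z axis and vertical below 0.05 rad and z of blank in the frame of hook between 0.015 and 0.021 m and linear speed of blank below 0.01 m/s).
It fails at once if the blank is lifted off the board (z of blank in the frame of hook above 0.028 m).
It fails at once if the blank is tipped up or falls off the board (angle between blank's own z axis and vertical above 0.2 rad or z of blank in the frame of hook below 0.005 m).
It fails at once if the finger plane is moved by more than 20 mm (distance of finger_plane from where it was at the start of the episode above 0.02 m).
It fails at once if the block plane, try square, glue jar or pencil is moved by more than 20 mm (distance of any of block_plane, try_square, glue_jar, pencil from where it was at the start of the episode above 0.02 m).
It fails at once if the saw is moved by more than 20 mm (distance of saw from where it was at the start of the episode above 0.02 m).
It also fails if it takes over 58 s, if anything falls off the work surface, if the arm or the gripper's body presses on something with over 40 N, if the wrist force passes 120 N, or if a joint passes its speed limit or range.

ROBOT

A 6-joint arm with a two-finger parallel gripper is mounted at the origin on the work surface. World frame = base frame: x ahead of the robot, y to its left, z up, the work surface at z = 0. Lengths are in m, angles in rad, forces in N, time in s.
With the tool pointing down it reaches from about 0.4 to 0.825 m from the base axis. Payload 7 kg.
Tool frame: the origin (TCP) lies at the very end of the fingers, on their centre line; the grasp point (between the pads) lies 19 mm behind it; x points along the fingers, y is the direction in which the jaws open and shut, and the axes are right-handed (so a half turn about x gives the same grasp; the last joint's range is limited). The gripper opens to 88 mm and grips with 3 to 60 N. Pads are 19 mm wide; open, the fingers measure 130 mm over their backs; the gripper's body (78 mm by 193 mm) begins 47 mm behind the grasp point.
Start: joints at [-0.936, 0.359, 0.012, 0, -1.224, -0.288], TCP at [0.229, -0.635, 0.227] pointing down, gripper open.
Joint ranges: [-3.07, 3.07], [-1.43, 2.12], [-1.02, 1.25], [-3.03, 1.67], [-3.05, -0], [-3.03, 3.03]. Speed limits (rad/s): [2.39, 2.39, 3.01, 3.14, 3.14, 3.14].

INTERFACE

Orientations are given as [roll, pitch, yaw] about the fixed x, y, z axes, in that order (R = Rz(yaw) Ry(pitch) Rx(roll)).
In Python, from station import arm gives the robot as it stands.
- The arm moves only by the shell command python3 -m inch 'ROWS' [OPENING] [FORCE]. ROWS is text: rows parted by semicolons, each of 6 numbers parted by spaces: the shift along the world's x, y, z in units of 30 mm (1.0 is 30 mm), then the turn, a rotation vector about the world's x, y, z in units of 5 degrees (1.0 is 5 degrees). In form: dx dy dz wx wy wz; .... A call has 1 to 12 rows; each row shifts and turns the commanded pose from where the row before left it; what a row does not reach is not made up. A row lasts 1/8 s, in which the tool goes at most 62.5 mm and 10.7 degrees, less where a joint would pass 70% of its speed; a pose out of reach is approached as far as the arm can. A call is refused whole if a number of a shift passes 1 or a number of a turn 1, either way. A call with a gripper value outside its range is refused whole. OPENING is the opening, from 0 (shut) to 1 (fully open), set as the call begins (- or left out, the last holds). The fingers move at their own pace and stop on an object; FORCE is the grip in N (left out, the last holds). Time passes only in rows, so rows that do not move let the fingers close. It gives the time, the measured TCP pose, the force and the opening at its end, in the units of the state.
- arm.get_state(): the state, without advancing time (a new reading comes with each control period).
- arm.grab_frame(name): name is "side" or "top"; returns a dict with "frame" (420x560x3 uint8, red, green, blue), "range_z" (420x560 float32, m along the optical axis (not along the pixel's ray), 0 where there is no reading), "mtx" (3x3 intrinsics, pixels), "dist_coeffs" ([k1, k2, p1, p2, k3] as OpenCV has them; the pictures are not rectified), "pose" (4x4, takes a point from camera to world coordinates). Camera axes: x right, y up, looking along -z (the intrinsics and any distortion apply to the point x, -y, -z); pixel columns grow to the right and rows downward; lengths in m; the calibration is good to about 2 mm. A picture is of the moment at which its call begins.
- arm.job_done(): hands the job in, once; it reports no verdict.
Trained networks look in a picture, given as the dict that the camera call returned (one of the last four; its "shot" number tells which), for a name from the list of things; names that differ only in an ending like _2 or _b are one class to them, and where a whole thing is asked for, a point or a joint stands for the part that bears it (a point fixed in the world has none). Each returns a list of dicts, best first, with "confidence" (0 to 1); they miss things now and then, are a little off and sometimes report something else, mostly with a low value. They report only what shows in the picture. A call takes as long as a camera call. They do not tell look-alikes from the thing itself.
- arm.search_frame(picture, target): "extent" ([centre column, centre row, width, height] as shares, 0 to 1, of the picture: columns of its width, rows of its height, round what is visible of it).
- arm.masks_of(picture, target): "mask" (420x560 bool, what is visible of it) and "extent" ([centre column, centre row, width, height] as shares, 0 to 1, of the picture: columns of its width, rows of its height, round what is visible of it).
- arm.place_of(picture, target): "position" ([column, row] as shares, 0 to 1, of the picture: columns of its width, rows of its height: a listed point, or the origin of a listed thing).
The state is a dict: "t": time; "q": joint angles; "qd": joint speeds; "joint_efforts": joint torques, N m; "eef_pos": TCP position; "ee_rot": TCP orientation; "force": force on the tool from outside, world axes, zero at the start; "moment": the same for the moment, N m; "width": finger opening in m.
Only numpy, scipy, OpenCV 4.12 (cv2) and the standard library are available. Lean on these libraries where they do the work, as an engineer would, in place of code of your own. Each camera call takes 0.05 s, during which the arm holds its last target. There are 200 camera calls.

## Working session

There is one attempt and no reset: what is moved stays moved. The work goes in short steps, Python scripts to look and compute and a shell command to move; the robot and the scene stay as the last step left them, time stands still between calls to the robot, and variables do not carry over. Pictures are saved under pics/ and viewed, about 8 in all and at most 12, crops included, and the job is handed in when it is done.

```bash
mkdir -p pics; python3 - <<'E'
from station import arm
import cv2
s=arm.get_state(); print(s['t'],s['eef_pos'],s['ee_rot'],s['width'])
for n in ['top','side']:
    p=arm.grab_frame(n); cv2.imwrite(f'pics/{n}0.png',cv2.cvtColor(p['frame'],cv2.COLOR_RGB2BGR))
    print(n,p['pose'].round(3).tolist(),p['mtx'].tolist(),p['dist_coeffs'])
    for t in ['blank','line','saw_edge','fence','hook','finger_plane']:
        print(t,[( [round(float(v)*k) for v,k in zip(d['position'],(560,420))],round(d['confidence'],2)) for d in arm.place_of(p,t)])
E
```

```text
0.0 [ 0.22926436 -0.63436785  0.22561212] [1.65212341 1.56915033 1.9988142 ] 0.08752226589001347
top [[-0.012, 0.995, -0.095, 0.436], [-1.0, -0.01, 0.013, -0.038], [0.012, 0.095, 0.995, 1.565], [0.0, 0.0, 0.0, 1.0]] [[494.75986102345496, 0.0, 272.41742364152833], [0.0, 494.75986102345496, 209.2563554383721], [0.0, 0.0, 1.0]] [-0.04244565  0.          0.          0.          0.        ]
blank [([299, 129], 0.91), ([273, 210], 0.89), ([185, 275], 0.86), ([423, 228], 0.82), ([239, 281], 0.81)]
line [([248, 287], 0.96), ([186, 286], 0.84), ([287, 216], 0.73), ([281, 125], 0.6), ([352, 291], 0.45)]
saw_edge [([315, 211], 0.6)]
fence [([265, 191], 0.68)]
hook [([128, 169], 0.51)]
finger_plane [([225, 233], 0.45)]
side [[-0.756, 0.471, -0.455, 0.058], [-0.655, -0.544, 0.525, 0.582], [-0.001, 0.694, 0.72, 0.916], [0.0, 0.0, 0.0, 1.0]] [[419.58700888151225, 0.0, 270.19970600588186], [0.0, 419.58700888151225, 214.6609230027041], [0.0, 0.0, 1.0]] [-0.00228566  0.          0.          0.          0.        ]
blank [([318, 295], 0.92), ([232, 177], 0.91), ([284, 218], 0.79), ([263, 339], 0.61), ([382, 160], 0.6), ([275, 230], 0.53)]
line [([278, 346], 0.67), ([223, 182], 0.63), ([334, 292], 0.59), ([389, 149], 0.58)]
saw_edge [([309, 193], 0.65)]
fence [([260, 212], 0.75)]
hook []
finger_plane [([264, 262], 0.71), ([259, 211], 0.36)]
```

View pics/top0.png

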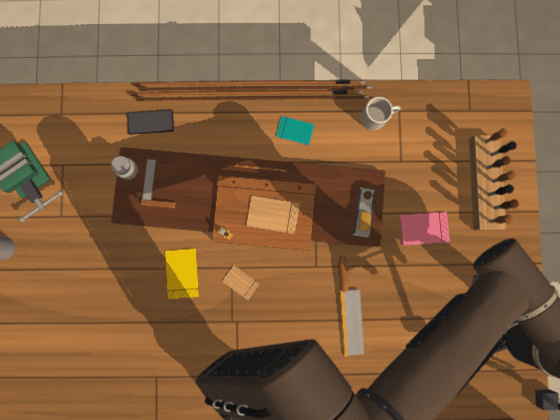

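View pics/side0.png

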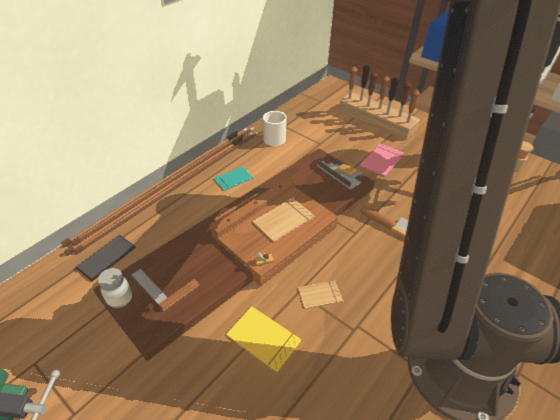

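Top view: the blank is on the hook board at (273,214), marked end to the right. The finger plane is at (225,233), and the look-alikes lie off the board. Next I'll measure the blank and the hook.

```bash
cat > h.py <<'E'
from station import arm
import cv2, numpy as np
def w(p,uv,z):
    uv=np.asarray(uv,float).reshape(-1,1,2)
    n=cv2.undistortPoints(uv,p['mtx'],p['dist_coeffs']).reshape(-1,2)
    d=np.c_[n[:,0],-n[:,1],-np.ones(len(n))]@p['pose'][:3,:3].T
    o=p['pose'][:3,3]; return o+d*((z-o[2])/d[:,2])[:,None]
def px(p,P):
    c=(np.atleast_2d(P)-p['pose'][:3,3])@p['pose'][:3,:3]
    return cv2.projectPoints(c*[1,-1,-1],np.zeros(3),np.zeros(3),p['mtx'],p['dist_coeffs'])[0].reshape(-1,2)
def rect(p,m,z):
    c=np.argwhere(m)[:,::-1]; P=w(p,c,z)[:,:2]
    (cx,cy),(a,b),an=cv2.minAreaRect((P*1000).astype(np.float32)); return cx,cy,a,b,an
E
python3 - <<'E'
from h import *
for n in ['top','side']:
    p=arm.grab_frame(n)
    for t,z in [('blank',.06),('hook',.054),('plank',.036),('finger_plane',.08),('block_plane',.07)]:
        for d in arm.masks_of(p,t)[:5]:
            m=d['mask']; r=p['range_z'][m]; 
            print(n,t,round(d['confidence'],2),(np.array(d['extent'])*[560,420,560,420]).round(),np.round(rect(p,m,z),1))
    if n=='top':
        for u,v in [(273,214),(240,225),(265,240),(255,184),(150,210)]:
            zz=p['range_z'][v,u]; o=p['pose']; q=cv2.undistortPoints(np.array([[[u,v]]],float),p['mtx'],p['dist_coeffs'])[0,0]
            print((o[:3,:3]@[q[0]*zz,-q[1]*zz,-zz]+o[:3,3]).round(4))
    c=p['frame'][160:270,190:340] if n=='top' else p['frame'][160:290,200:360]
    cv2.imwrite(f'pics/{n}1.png',cv2.cvtColor(cv2.resize(c,None,fx=5,fy=5 if n=='top' else 4.5,interpolation=cv2.INTER_CUBIC),cv2.COLOR_RGB2BGR))
E
```

```text
top blank 0.92 [241. 283.  35.  33.] [358.8  41.4  97.1  62.2  55.9]
top blank 0.91 [182. 274.  32.  47.] [387.6 220.1 144.7  93.3   3.8]
top blank 0.86 [298. 131.  32.  29.] [ 826.5 -129.   108.2   68.7   74.3]
top blank 0.75 [273. 215.  51.  42.] [563.6 -58.5 148.5  96.2  79.9]
top blank 0.69 [425. 230.  50.  31.] [ 514.8 -524.6   95.8  147.     3.4]
top hook 0.57 [264. 213. 106.  75.] [569.8 -30.1 303.8 206.3  84.6]
top plank 0.69 [248. 198. 274.  99.] [623.1  14.7 842.  247.1  84.3]
top plank 0.31 [353. 306.  23. 102.] [ 287.  -292.9  303.5   64.2    2.2]
top block_plane 0.7 [364. 216.  23.  48.] [ 565.6 -336.7   52.7  144.1   80.3]
[ 0.5658 -0.0587  0.0538]
[0.5331 0.0427 0.0527]
[ 0.4865 -0.0334  0.052 ]
[ 0.6558 -0.0048  0.0763]
[0.5839 0.323  0.0345]
side blank 0.98 [382. 161.  43.  36.] [ 488.6 -470.4   92.4  147.8    2.8]
side blank 0.96 [233. 179.  33.  20.] [789.  -86.  102.   71.6  74.2]
side blank 0.94 [266. 340.  72.  63.] [365.  253.  147.   96.1   3.7]
side blank 0.86 [319. 295.  51.  24.] [337.   79.1  95.4  63.5  53.6]
side blank 0.69 [284. 219.  58.  38.] [561.6 -54.7 154.7 102.7  80.4]
side plank 0.92 [236. 254. 283. 210.] [614.   20.2 842.9 259.7  84.3]
side finger_plane 0.7 [264. 260.  17.  13.] [502.4  97.9  46.2  40.4  58.2]
side block_plane 0.58 [285. 220.  64.  45.] [557.6 -48.4 154.5 103.3  80.3]
```

View pics/top1.png

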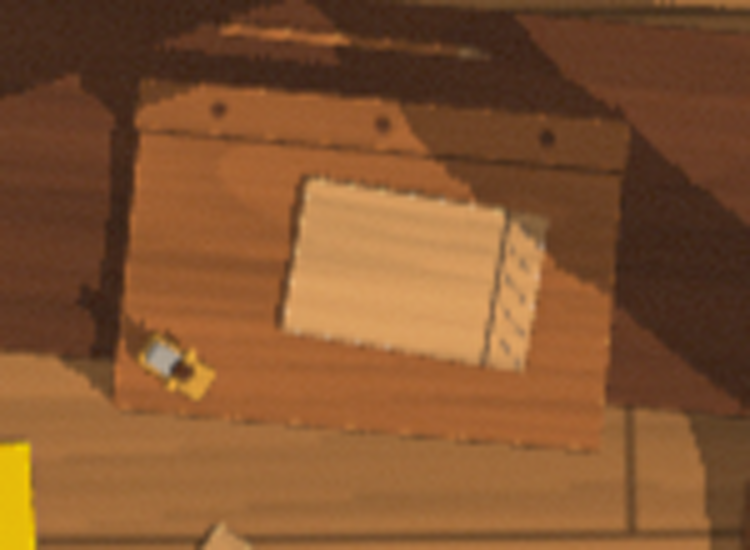

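```bash
python3 - <<'E'
from h import *
p=arm.grab_frame('top')
cr=lambda a:(np.array(a,float)+.5)/5-.5+[190,160]
F=w(p,cr([[117,408],[600,448]]),.054); print('front',F.round(4), np.degrees(np.arctan2(*(F[0]-F[1])[:2]))*-1, np.linalg.norm(F[0]-F[1]))
R=w(p,cr([[627,122]]),.078); L=w(p,cr([[142,80]]),.078); print('fence top far corners',R.round(4),L.round(4))
ff=w(p,cr([[137,130],[620,172]]),.054); print('fence foot',ff.round(4))
B=w(p,cr([[305,177],[547,217],[523,370],[284,330]]),.06); print('blank',B.round(4),B.mean(0).round(4))
y=np.radians(-5.5); 
for n,P in [('F',F),('R',R),('L',L),('ff',ff),('B',B)]:
    # hook frame using rect centre estimate
    print(n,(((P[:,:2]-[.5698,-.0301])@np.array([[np.cos(y),-np.sin(y)],[np.sin(y),np.cos(y)]]))*1000).round(1).tolist())
for pl in arm.place_of(p,'saw_edge')[:1]: print('saw', w(p,np.array(pl['position'])*[560,420],.054))
E
```

```text
front [[ 0.4845  0.1251  0.054 ]
 [ 0.4568 -0.1691  0.054 ]] -5.36465911239522 0.2955059263324756
fence top far corners [[ 0.6538 -0.1871  0.078 ]] [[0.6825 0.1073 0.078 ]]
fence foot [[ 0.6554  0.1128  0.054 ]
 [ 0.6263 -0.1846  0.054 ]]
blank [[ 0.6244  0.0093  0.06  ]
 [ 0.5982 -0.1387  0.06  ]
 [ 0.5047 -0.1225  0.06  ]
 [ 0.5306  0.0228  0.06  ]] [ 0.5645 -0.0573  0.06  ]
F [[-99.8, 146.3], [-99.1, -149.2]]
R [[98.7, -148.2]]
L [[99.0, 147.6]]
ff [[71.5, 150.4], [71.0, -148.3]]
B [[50.5, 44.5], [38.7, -105.3], [-56.0, -98.2], [-44.1, 48.9]]
saw [[ 0.56768598 -0.17084782  0.054     ]]
```

```bash
cat >> h.py <<'E'
from scipy.spatial.transform import Rotation as Ro
HC=np.array([.5698,-.0305]); Y=np.radians(-5.5); XH=np.array([np.cos(Y),np.sin(Y)]); YH=np.array([-np.sin(Y),np.cos(Y)])
def st():
    s=arm.get_state(); R=Ro.from_euler('xyz',s['ee_rot']); m=R.as_matrix(); e=np.array(s['eef_pos'])
    print('t',s['t'],'pos',e.round(4),'hook',((e[:2]-HC)@np.c_[XH,YH]*1000).round(1),'toolx',m[:,0].round(3),'jaw deg',np.degrees(np.arctan2(m[1,1],m[0,1])).round(2),'F',np.round(s['force'],2),'w',round(s['width'],4)); return e
def to(xh,yh,z): # shift in move units to hook point (mm), z in m
    e=st(); t=HC+(XH*xh+YH*yh)/1000; d=np.r_[t,z]-e; print('goal',t.round(4),'units',(d/.03).round(2))
E
python3 -c "
from h import *
to(-85,-28,.2)
print(np.degrees(arm.get_state()['q']).round(1))"
```

```text
t 1.4 pos [ 0.2294 -0.6348  0.2265] hook [-280.9 -634.1] toolx [ 0.  0. -1.] jaw deg 109.87 F [-0.27  0.02  0.09] w 0.0879
goal [ 0.4825 -0.0502] units [ 8.44 19.49 -0.88]
[-53.6  20.5   0.7  -0.  -70.1 -16.5]
```

```bash
python3 -m inch '0.42 0.97 0 0 0 -0.25;0.42 0.97 0 0 0 -0.25;0.42 0.97 0 0 0 -0.25;0.42 0.97 0 0 0 -0.25;0.42 0.97 0 0 0 -0.25;0.42 0.97 0 0 0 -0.25;0.42 0.97 0 0 0 -0.25;0.42 0.97 0 0 0 -0.25;0.42 0.97 0 0 0 -0.25;0.42 0.97 0 0 0 -0.25' 1 && python3 -m inch '0.42 0.97 0 0 0 -0.25;0.42 0.97 0 0 0 -0.25;0.42 0.97 0 0 0 -0.25;0.42 0.97 0 0 0 -0.25;0.42 0.97 0 0 0 -0.25;0.42 0.97 0 0 0 -0.25;0.42 0.97 0 0 0 -0.25;0.42 0.97 0 0 0 -0.25;0.42 0.97 0 0 0 -0.25;0.42 0.97 0 0 0 -0.25;0 0 0 0 0 0;0 0 0 0 0 0'; python3 -c "
from h import *
to(-85,-28,.065)"
```

```text
t: 2.65
eef_pos: [0.3558, -0.3429, 0.2268]
ee_rot: [-0.521, 1.57, -0.393]
force: [-0.2, 0.2, 0.1]
width: 0.0878
t: 4.15
eef_pos: [0.4812, -0.0528, 0.2266]
ee_rot: [-2.923, 1.571, -3.011]
force: [-0.3, -0.4, -0.2]
width: 0.0874
t 4.15 pos [ 0.4812 -0.0528  0.2266] hook [-86.1 -30.7] toolx [-0. -0. -1.] jaw deg 84.91 F [-0.35 -0.37 -0.24] w 0.0874
goal [ 0.4825 -0.0502] units [ 0.04  0.09 -5.39]
```

```bash
python3 -m inch '0 0 -0.9 0 0 -0.08;0 0 -0.9 0 0 0;0 0 -0.9 0 0 0;0 0 -0.9 0 0 0;0 0 -0.9 0 0 0;0 0 -0.9 0 0 0;0 0 -0.1 0 0 0;0 0 -0.1 0 0 0;0 0 0 0 0 0;0 0 0 0 0 0' ; python3 - <<'E'
from h import *
to(-70,-28,.057)
p=arm.grab_frame('side'); c=p['frame'][160:290,200:360]
cv2.imwrite('pics/s2.png',cv2.cvtColor(cv2.resize(c,None,fx=5,fy=4.5,interpolation=cv2.INTER_CUBIC),cv2.COLOR_RGB2BGR))
E
```

```text
t: 5.4
eef_pos: [0.4819, -0.0527, 0.0594]
ee_rot: [0.351, 1.569, 0.255]
force: [0.4, -0.5, -0.1]
width: 0.0876
t 5.4 pos [ 0.4819 -0.0527  0.0594] hook [-85.3 -30.5] toolx [ 0.001  0.    -1.   ] jaw deg 84.47 F [ 0.35 -0.49 -0.13] w 0.0876
goal [ 0.4974 -0.0517] units [ 0.52  0.03 -0.08]
```

View pics/s2.png

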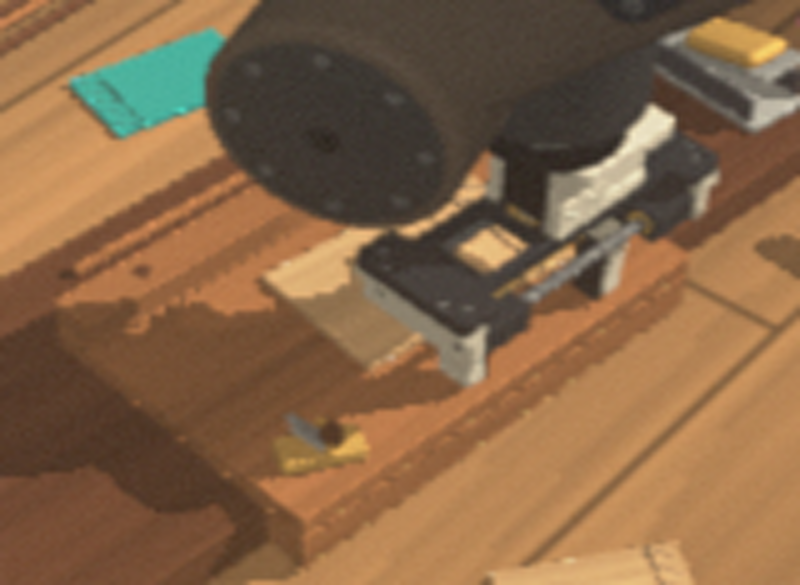

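The fingers are on the board in front of the blank, and the finger plane (crop 325,440) is clear of them. Pushing toward the fence.

```bash
python3 -m inch '0 0 -0.08 0 0 0;0.13 -0.0125 0 0 0 0;0.13 -0.0125 0 0 0 0;0.13 -0.0125 0 0 0 0;0.13 -0.0125 0 0 0 0;0.13 -0.0125 0 0 0 0;0.13 -0.0125 0 0 0 0;0.13 -0.0125 0 0 0 0;0.13 -0.0125 0 0 0 0;0.13 -0.0125 0 0 0 0;0.13 -0.0125 0 0 0 0;0 0 0 0 0 0' ; python3 - <<'E'
from h import *
st()
E
python3 -m inch '0.05 -0.005 0 0 0 0;0.05 -0.005 0 0 0 0;0.05 -0.005 0 0 0 0;0 0 0 0 0 0' ; python3 - <<'E'
from h import *
st()
p=arm.grab_frame('side'); c=p['frame'][160:290,200:360]
cv2.imwrite('pics/s3.png',cv2.cvtColor(cv2.resize(c,None,fx=5,fy=4.5,interpolation=cv2.INTER_CUBIC),cv2.COLOR_RGB2BGR))
E
```

```text
t: 6.95
eef_pos: [0.5208, -0.0565, 0.0561]
ee_rot: [0.104, 1.571, 0.008]
force: [-0.7, 0.3, -0.2]
width: 0.0878
t 6.95 pos [ 0.5208 -0.0565  0.0561] hook [-46.3 -30.6] toolx [ 0.  0. -1.] jaw deg 84.47 F [-0.68  0.28 -0.25] w 0.0878
t: 7.45
eef_pos: [0.5251, -0.057, 0.0562]
ee_rot: [0.168, 1.571, 0.071]
force: [-1.2, -0.0, -0.5]
width: 0.0877
t 7.45 pos [ 0.5251 -0.057   0.0562] hook [-42.  -30.7] toolx [ 0.  0. -1.] jaw deg 84.47 F [-1.18 -0.02 -0.46] w 0.0877
```

```bash
for i in 1; do python3 -m inch '0.05 -0.005 0 0 0 0;0.05 -0.005 0 0 0 0;0.05 -0.005 0 0 0 0;0 0 0 0 0 0' ; done; python3 -c "
from h import *
st()"; python3 -m inch '0.04 -0.004 0 0 0 0;0.04 -0.004 0 0 0 0;0 0 0 0 0 0';python3 -c "
from h import *
st()"
```

```text
t: 8.0
eef_pos: [0.5286, -0.0574, 0.056]
ee_rot: [-3.093, 1.569, 3.094]
force: [-4.5, 2.2, 3.3]
width: 0.0878
t 8.0 pos [ 0.5286 -0.0574  0.056 ] hook [-38.5 -30.7] toolx [-0.002  0.    -1.   ] jaw deg 84.45 F [-4.46  2.21  3.27] w 0.0878
t: 8.38
eef_pos: [0.5288, -0.0576, 0.0559]
ee_rot: [-3.058, 1.566, 3.128]
force: [-11.5, 7.1, 10.4]
width: 0.0875
t 8.375 pos [ 0.5288 -0.0576  0.0559] hook [-38.2 -30.9] toolx [-0.005  0.    -1.   ] jaw deg 84.44 F [-11.53   7.05  10.42] w 0.0875
```

```bash
python3 -m inch '-0.15 0.015 0 0 0 0;-0.3 0.03 0 0 0 0;0 0 0.75 0 0 0;0 0 0.75 0 0 0;0 0 0 0 0 0'; python3 - <<'E'
from h import *
to(26,128,.1)
p=arm.grab_frame('top')
for d in arm.masks_of(p,'blank'):
    r=rect(p,d['mask'],.06)
    if abs(r[0]-570)<60 and abs(r[1]+50)<80: print(np.round(r,1),((np.array(r[:2])/1000-HC)@np.c_[XH,YH]*1000).round(1))
c=p['frame'][160:270,190:340]
cv2.imwrite('pics/t3.png',cv2.cvtColor(cv2.resize(c,None,fx=5,fy=5,interpolation=cv2.INTER_CUBIC),cv2.COLOR_RGB2BGR))
E
```

```text
t: 9.0
eef_pos: [0.5195, -0.0561, 0.1029]
ee_rot: [0.253, 1.567, 0.157]
force: [-1.4, 0.1, 0.0]
width: 0.0876
t 9.0 pos [ 0.5195 -0.0561  0.1029] hook [-47.6 -30.3] toolx [ 0.004  0.001 -1.   ] jaw deg 84.49 F [-1.36  0.1   0.  ] w 0.0876
goal [0.6079 0.0944] units [ 2.95  5.02 -0.1 ]
[617.6 -56.3 153.2  43.2  89.4] [ 50.  -21.1]
```

View pics/t3.png

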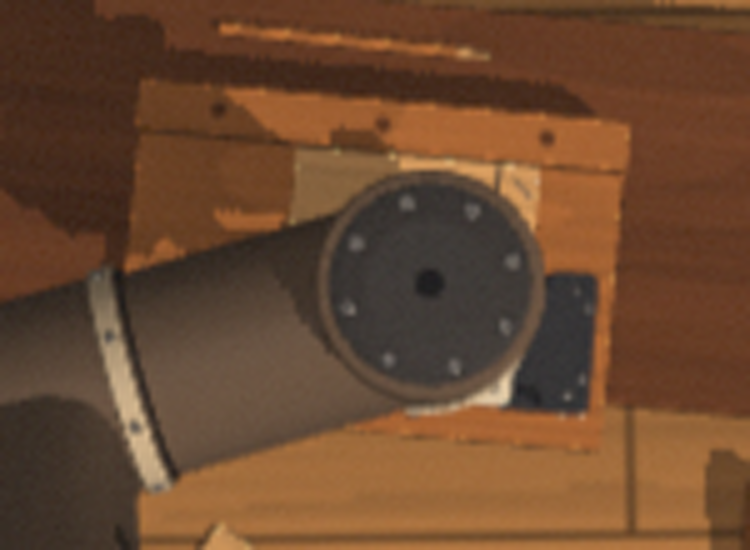

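```bash
python3 -m inch '0.5 0.85 0 0 0 0;0.5 0.85 0 0 0 0;0.5 0.85 0 0 0 0;0.5 0.85 0 0 0 0;0.5 0.85 0 0 0 0;0.45 0.84 0 0 0 0;0 0 0 0 0 0;0 0 -0.7 0 0 0;0 0 -0.7 0 0 0;0 0 -0.12 0 0 0;0 0 0 0 0 0' ; python3 - <<'E'
from h import *
to(26,20,.0565)
p=arm.grab_frame('top')
c=p['frame'][150:260,190:340]
cv2.imwrite('pics/t4.png',cv2.cvtColor(cv2.resize(c,None,fx=5,fy=5,interpolation=cv2.INTER_CUBIC),cv2.COLOR_RGB2BGR))
for d in arm.masks_of(p,'blank'):
    r=rect(p,d['mask'],.06)
    if abs(r[0]-570)<60 and abs(r[1]+50)<80: print(np.round(r,1),((np.array(r[:2])/1000-HC)@np.c_[XH,YH]*1000).round(1))
E
```

```text
t: 10.48
eef_pos: [0.6068, 0.0963, 0.0557]
ee_rot: [-2.237, 1.57, -2.333]
force: [0.4, 0.4, 0.5]
width: 0.0878
t 10.475 pos [0.6068 0.0963 0.0557] hook [ 24.7 129.8] toolx [-0. -0. -1.] jaw deg 84.47 F [0.39 0.42 0.47] w 0.0878
goal [ 0.5976 -0.0131] units [-0.31 -3.65  0.03]
[588.8 -57.6 150.1  99.4  84.2] [ 21.5 -25.2]
```

View pics/t4.png

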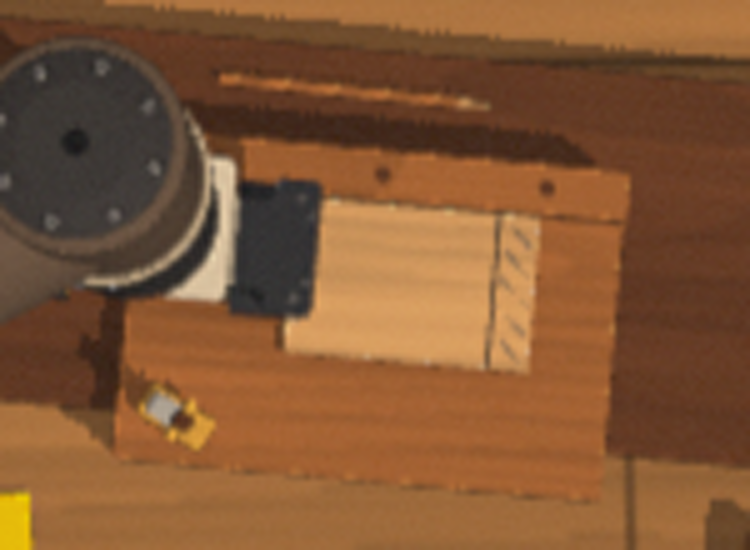

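```bash
python3 -m inch '-0.019 -0.2 0.02 0 0 0;-0.019 -0.2 0 0 0 0;-0.019 -0.2 0 0 0 0;-0.019 -0.2 0 0 0 0;-0.019 -0.2 0 0 0 0;-0.019 -0.2 0 0 0 0;-0.019 -0.2 0 0 0 0;-0.019 -0.2 0 0 0 0;-0.019 -0.2 0 0 0 0;-0.019 -0.2 0 0 0 0;-0.019 -0.2 0 0 0 0;0 0 0 0 0 0' ; cat >> h.py <<'E'
def look(name=None):
    p=arm.grab_frame('top')
    for d in arm.masks_of(p,'blank'):
        r=rect(p,d['mask'],.06); q=((np.array(r[:2])/1000-HC)@np.c_[XH,YH]*1000)
        if abs(q[0])<60 and abs(q[1])<140:
            P=(w(p,np.argwhere(d['mask'])[:,::-1],.06)[:,:2]-HC)@np.c_[XH,YH]*1000
            print('blank',np.round(r,1),q.round(1),'right end',np.percentile(P[:,1],[.5,1,2]).round(1))
    for d in arm.place_of(p,'line'):
        q=(w(p,np.array(d['position'])*[560,420],.06)[0,:2]-HC)@np.c_[XH,YH]*1000
        if abs(q[0])<60 and abs(q[1])<190: print('line',q.round(1),d['confidence'])
    if name:
        c=p['frame'][150:260,190:340]; cv2.imwrite(f'pics/{name}.png',cv2.cvtColor(cv2.resize(c,None,fx=5,fy=5,interpolation=cv2.INTER_CUBIC),cv2.COLOR_RGB2BGR))
E
python3 -c "
from h import *
st();look('t5')"
```

```text
t: 12.08
eef_pos: [0.6002, 0.0297, 0.056]
ee_rot: [-2.632, 1.57, -2.729]
force: [-0.2, -0.4, 0.1]
width: 0.0876
t 12.075 pos [0.6002 0.0297 0.056 ] hook [24.5 62.9] toolx [-0.001 -0.    -1.   ] jaw deg 84.44 F [-0.22 -0.35  0.1 ] w 0.0876
blank [ 581.9 -105.1  148.9   98.7   84.4] [ 19.2 -73.1] right end [-146.8 -146.3 -145.1]
line [  21.6 -121.9] 0.66
```

View pics/t5.png

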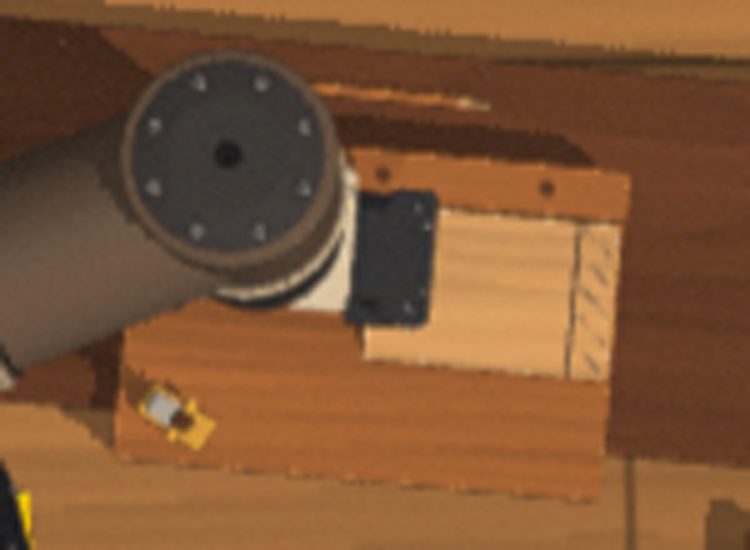

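```bash
python3 -m inch '-0.016 -0.165 0 0 0 0;-0.016 -0.165 0 0 0 0;-0.016 -0.165 0 0 0 0;-0.016 -0.165 0 0 0 0;-0.016 -0.165 0 0 0 0;-0.01 -0.1 0 0 0 0;0 0 0 0 0 0;0 0 0 0 0 0' ; python3 -c "
from h import *
st();look('t6')"
```

```text
t: 13.22
eef_pos: [0.5979, 0.0026, 0.0562]
ee_rot: [-0.518, 1.571, -0.614]
force: [-0.1, -0.4, 0.3]
width: 0.088
t 13.225 pos [0.5979 0.0026 0.0562] hook [24.8 35.6] toolx [ 0. -0. -1.] jaw deg 84.47 F [-0.14 -0.39  0.33] w 0.088
blank [ 580.5 -132.5  147.8   95.8   84.2] [  20.4 -100.5] right end [-173.6 -172.4 -171.2]
line [  24.4 -141.5] 0.94
```

View pics/t6.png

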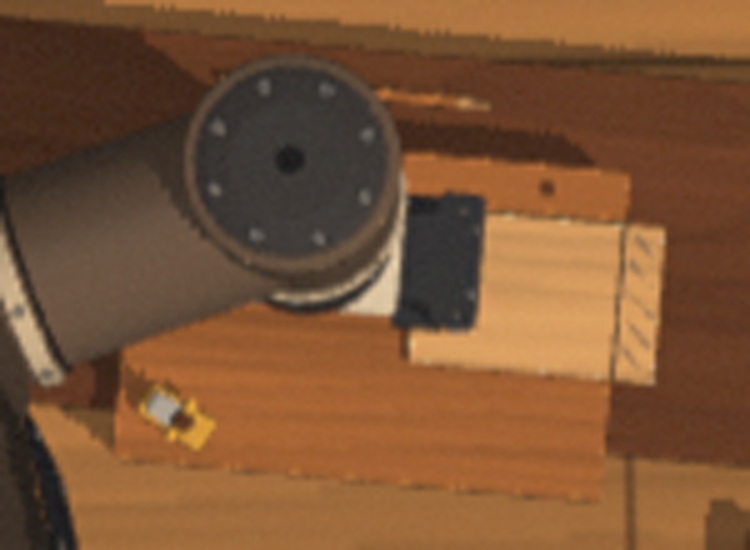

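```bash
python3 -m inch '-0.01 -0.1 0 0 0 0;-0.0095 -0.1 0 0 0 0;0 0 0 0 0 0;0 0 0 0 0 0' ; python3 -c "
from h import *
st()"; python3 -m inch '0.02 0.2 0 0 0 0;0.02 0.2 0 0 0 0;0 0 0.7 0 0 0;0 0 0.7 0 0 0;0 0 0 0 0 0'; python3 -c "
from h import *
look();to(-60,-100,.1)"
```

```text
t: 13.88
eef_pos: [0.5972, -0.0035, 0.0562]
ee_rot: [-2.62, 1.571, -2.716]
force: [-0.3, 0.6, -0.3]
width: 0.0878
t 13.875 pos [ 0.5972 -0.0035  0.0562] hook [24.7 29.5] toolx [-0. -0. -1.] jaw deg 84.46 F [-0.25  0.6  -0.27] w 0.0878
t: 14.5
eef_pos: [0.5996, 0.0094, 0.0999]
ee_rot: [0.35, 1.568, 0.254]
force: [-0.1, -0.3, 0.0]
width: 0.0878
blank [ 579.8 -139.5  150.6  100.6   84.6] [  20.4 -107.5] right end [-181.4 -180.6 -179.3]
line [  25.4 -152.8] 0.79
t 14.65 pos [0.598  0.0088 0.0975] hook [24.3 41.8] toolx [-0.001  0.    -1.   ] jaw deg 84.47 F [-0.34  0.6  -0.48] w 0.0876
goal [ 0.5005 -0.1243] units [-3.25 -4.44  0.08]
```

```bash
python3 -m inch '-0.65 -0.92 0.02 0 0 0;-0.65 -0.92 0 0 0 0;-0.65 -0.92 0 0 0 0;-0.65 -0.92 0 0 0 0;-0.65 -0.92 0 0 0 0;0 0 0 0 0 0;0 0 -0.7 0 0 0;0 0 -0.7 0 0 0;0 0 0 0 0 0' ; python3 -c "
from h import *
to(-40,-105,.0565)"
```

```text
t: 15.78
eef_pos: [0.5008, -0.129, 0.0554]
ee_rot: [-2.894, 1.569, -2.99]
force: [0.8, 0.2, 0.2]
width: 0.0878
t 15.775 pos [ 0.5008 -0.129   0.0554] hook [ -59.2 -104.7] toolx [-0.002 -0.    -1.   ] jaw deg 84.49 F [0.76 0.17 0.25] w 0.0878
goal [ 0.5199 -0.1312] units [ 0.64 -0.07  0.04]
```

```bash
python3 -m inch '0.1 -0.01 0.05 0 0 0;0.1 -0.01 0 0 0 0;0.1 -0.01 0 0 0 0;0.1 -0.01 0 0 0 0;0.1 -0.01 0 0 0 0;0.1 -0.01 0 0 0 0;0.05 -0.005 0 0 0 0;0 0 0 0 0 0' ; python3 -c "
from h import *
st()"; python3 -m inch '0.04 -0.004 0 0 0 0;0.04 -0.004 0 0 0 0;0 0 0 0 0 0';python3 -c "
from h import *
st()"
```

```text
t: 16.77
eef_pos: [0.5205, -0.1314, 0.0582]
ee_rot: [3.108, 1.571, 3.011]
force: [-0.5, 0.0, -1.1]
width: 0.0878
t 16.775 pos [ 0.5205 -0.1314  0.0582] hook [ -39.4 -105.1] toolx [-0.  0. -1.] jaw deg 84.46 F [-0.52  0.04 -1.15] w 0.0878
t: 17.15
eef_pos: [0.5222, -0.1316, 0.0581]
ee_rot: [-3.086, 1.569, 3.1]
force: [-2.7, -0.1, 1.3]
width: 0.0876
t 17.15 pos [ 0.5222 -0.1316  0.0581] hook [ -37.7 -105.2] toolx [-0.001  0.    -1.   ] jaw deg 84.45 F [-2.68 -0.11  1.29] w 0.0876
```

```bash
python3 -m inch '0.03 -0.003 0 0 0 0;0 0 0 0 0 0;0 0 0 0 0 0'; python3 -m inch '-0.1 0.01 0 0 0 0;-0.3 0.03 0 0 0 0;-0.3 0.03 0 0 0 0;0 0 0.9 0 0 0;0 0 0.9 0 0 0;0 0 0.9 0 0 0;0 0 0.9 0 0 0;-0.8 -0.8 0.5 0 0 0;-0.8 -0.8 0 0 0 0;0 -1 0 0 0 0;0 -1 0 0 0 0;0 -1 0 0 0 0';python3 -m inch '0 -1 0 0 0 0;0 -1 0 0 0 0;0 -1 0 0 0 0;0 0 0 0 0 0;0 0 0 0 0 0'; python3 -c "
from h import *
st();look('t7')"
```

```text
t: 17.52
eef_pos: [0.5223, -0.1316, 0.058]
ee_rot: [-3.106, 1.568, 3.08]
force: [-5.0, 1.0, 3.8]
width: 0.0876
t: 19.02
eef_pos: [0.4543, -0.2683, 0.1815]
ee_rot: [-0.077, 1.57, -0.173]
force: [0.6, 0.1, -0.0]
width: 0.0874
t: 19.65
eef_pos: [0.4543, -0.3571, 0.1811]
ee_rot: [2.146, 1.57, 2.049]
force: [-0.9, 0.6, 0.4]
width: 0.0878
t 19.65 pos [ 0.4543 -0.3571  0.1811] hook [ -83.7 -336.2] toolx [-0.  0. -1.] jaw deg 84.44 F [-0.9   0.64  0.44] w 0.0878
blank [ 583.7 -105.2   87.2   98.3   81.2] [ 21. -73.] right end [-116.4 -115.4 -112.8]
line [  22.9 -148. ] 0.84
```

View pics/t7.png

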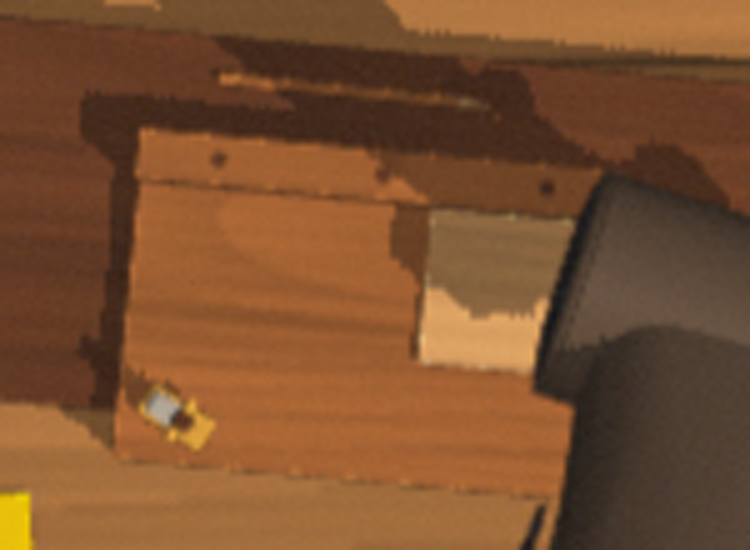

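The arm hides the right end, so I'm moving it further away.

```bash
python3 -m inch '-0.6 -1 0.2 0 0 0;-0.6 -1 0.2 0 0 0;-0.6 -1 0.2 0 0 0;-0.6 -1 0.2 0 0 0;-0.6 -1 0.2 0 0 0;-0.6 -1 0.2 0 0 0;-0.6 -1 0 0 0 0;-0.6 -1 0 0 0 0;0 0 0 0 0 0;0 0 0 0 0 0'; python3 -c "
from h import *
st();look('t8')"
```

```text
t: 21.05
eef_pos: [0.3111, -0.5969, 0.2172]
ee_rot: [1.551, 1.57, 1.455]
force: [0.9, 0.3, -0.1]
width: 0.0875
t 21.05 pos [ 0.3111 -0.5969  0.2172] hook [-203.2 -588.6] toolx [ 0.  0. -1.] jaw deg 84.48 F [ 0.87  0.34 -0.07] w 0.0875
blank [ 578.9 -137.9  149.7   98.6   84.4] [  19.4 -106. ] right end [-180.2 -179.4 -177.7]
blank [569.9 -29.5 303.2 203.8  84.2] [0.1 1. ] right end [-147.3 -144.7 -140.4]
line [  13.3 -155.7] 0.78
```

View pics/t8.png

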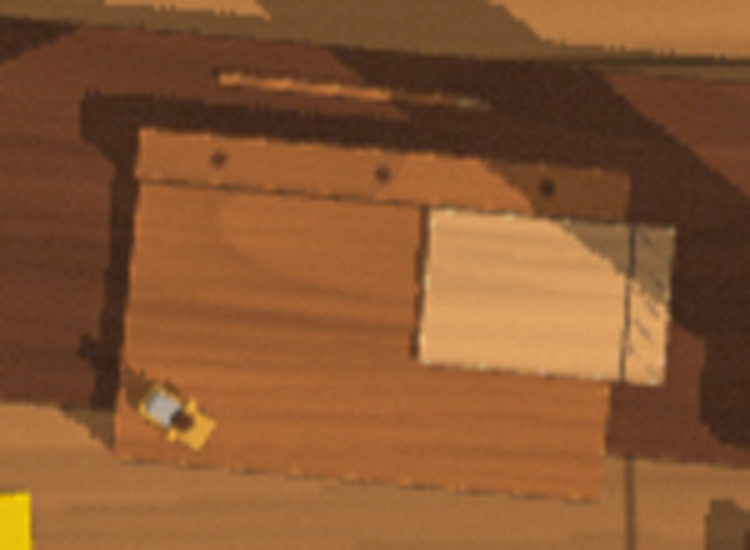

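```bash
python3 -c "
from station import arm
print(arm.job_done())"
```

```text
the job is handed in; nothing more can be done
None
```

The blank is set and the job is handed in. It sits square against the fence with the pencil line about 5 mm out past the board's right-hand edge. It took about 21 s of the 58 s.

I pushed it square to the fence with the open fingertips, slid it right along the fence from its left end, pressed it lightly against the fence once more, and took the arm away.

**Last checks (top camera):**
- **Overhang:** the line stands about 5 mm out by eye. The network's line point says 5.7 mm, and the mask's right end also gives about 5 mm.
- **Squareness:** the blank's long axis is within about 0.01 rad of the fence.
- **Against the fence:** the push force built up to about 5 N with the fingertips no longer moving forward, which shows contact.
- **Other things:** the finger plane and pencil show no movement in the pictures. I did not re-measure the rest, but the arm stayed well clear of them.

**Where the checks disagreed:**
- The final mask put the blank's centre at 19.4 mm in hook x, just above the 19 mm limit. Other readings with the blank touching the fence ranged from 19.2 to 21.5 mm. A pixel is about 3 mm, so I relied on the contact force.
- The network's line points scattered by several mm along the line and at times across it. I relied on the blank's outline and the line seen in the picture.

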